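# Tilt a clock plate out of its bin and clip it into the sprung movement holder

### The job

Take the brass clock plate out of the deep wooden bin: lift its lug end over the bin's rim while the other end is still under the metal hood, and draw it out. Then clip it into the steel movement holder, lug upward and lug end at the two fixed claws: feel gently for the bed, push the sprung jaw back with the plate's plain end, lower the lug end behind the claws without forcing it and let the spring close, so that the plate lies flat, clamped up against the claws. Leave the jar, the eyeglass loupe and the screwdriver where they are.

Things in the scene. Friction and masses are not known exactly. Their poses are not given: they have to be found in the camera images.
- bin: Open wooden bin, fixed, outside 132 (x) x 88 (y) x 50 mm high, walls and floor 4 mm: inside 124 x 80 mm, 46 mm deep. Origin: centre of its underside; z up, x along its length, away from the hooded end. The plate lies flat on its floor, plain end under the hood, and comes out only tilted, lug end up by about 18 to 28 degrees, moving towards +x over the end wall.
- hood (a point): Middle of the free edge, at the underside, of the bin's metal hood: a fixed 3 mm sheet across the bin's inside, covering the 30 mm next to its -x end wall (bin x = -62 to -32 mm), its underside 26 mm above the bin's floor. Axes as the bin's.
- plate_mid (a point): Brass clock plate, loose, 110 (x) x 70 (y) x 5 mm, about 0.3 kg (varies). This point: centre of the flat plate, half-way through its thickness (2.5 mm above its underside). Its x axis points along its length to the lug end, z is up out of the face with the lug. In the bin its x axis points about along the bin's +x.
- plate_lug (a point): Centre, half-way up, of the brass lug that stands on the plate: a block 18 (plate x) x 14 (plate y) mm and 30 mm tall, from 5 to 35 mm above the plate's underside; on the centre line, 30 mm from the plate's centre towards its +x (lug) end. This point is 20 mm above the underside. Axes as the plate's.
- plate_head (a point): Middle of the bottom edge of the plate's lug end (55 mm from the plate's centre, at the underside).
- plate_tail (a point): Middle of the bottom edge of the plate's plain end (55 mm from the plate's centre the other way, at the underside).
- holder: Steel movement holder. Origin: centre of its foot's underside, on the bench; x along its length to the two fixed claws, z up. On the foot, a flat bed 184 x 96 mm (x from -102 to +82 mm) on levelling columns, locked at an unreported height: its top lies 12 to 28 mm above the origin, differently each time, to be felt. Back bar 20 mm above the bed at x = -100 to -92 mm. No side guides.
- claws (a point): Point on the bench (not at bed height) below the stop faces of the bed's two fixed claws, midway between them (holder x = +60 mm). Claws at y = +-24 mm, each 18 mm wide, 14 mm high above the bed; upright stop face looking to -x, with a lip from 8 to 12 mm above the bed overhanging it 4 mm towards -x. Axes as the holder's.
- seat (a point): Point on the bench (not at bed height) under where the plate's centre belongs when clamped: holder x = +5 mm; axes as the holder's. The plate's x axis then points along the holder's +x.
- jaw_face (a point): Point on the bench (not at bed height) below the free spring jaw's front face, centre line: holder x = -45 mm, 105 mm from the claws' stop faces; does not move with the jaw. Jaw on the bed, 70 mm wide, 14 mm high above it; its front face looks to +x, with a lip 10 to 14 mm above the bed overhanging it 5 mm to +x, under which the plate's plain end goes.
- jaw (a joint): Travel of the spring jaw, m: 0 = free (fully forward, towards the claws), grows as it is pushed back towards holder -x, at most 0.020. Spring about 4.8 N at 0, 6.8 N at 0.005 (plate clamped), 12.8 N at 0.020. The plate's lug end passes the claws' lips only with the jaw pushed beyond 0.009 (0.012 to 0.018 is comfortable).
- jar: Glass jar, bystander, 56 mm wide, 65 mm high; origin at the centre of its underside.
- loupe: Black eyeglass loupe, bystander, 38 mm wide, 34 mm high; origin at the centre of its underside.
- screwdriver: Screwdriver lying on the bench, bystander, 150 mm long; origin underneath.
Mind the look-alikes: they are no part of the job. Leave any purple look-alike of the bin alone.

How it is judged:
By the outcome, as a careful person would: the job done as asked, in the order asked, and still so for the second after the job is handed in, with the robot touching nothing.
It also fails if it takes over 51 s, if anything falls off the work surface, if the arm or the gripper's body presses on something with over 40 N, if the wrist force passes 120 N, or if a joint passes its speed limit or range.

### The arm

A 6-joint arm with a two-finger parallel gripper is mounted at the origin on the work surface. World frame = base frame: x ahead of the robot, y to its left, z up, the work surface at z = 0. Lengths are in mm, angles in rad, forces in N, time in s.
With the tool pointing down it reaches from about 350 to 975 mm from the base axis. Payload 7.1 kg.
Tool frame: the origin (TCP) lies at the centre of the arm's flange, where the gripper is bolted on; the fingertips stand 182 mm ahead of it and the grasp point (between the pads) lies 163 mm ahead of it; z points along the fingers, y is the line along which they close (so a half turn about z gives the same grasp; the last joint's range is limited). The gripper opens to 88 mm and grips with 3 to 60 N. Pads are 20 mm wide; open, the fingers measure 115 mm over their backs; the gripper's body (75 mm by 178 mm) begins 61 mm behind the grasp point.
Start: joints at [1.232, 0.423, 1.63, -0, 1.089, -0.019], TCP at [196.454, 593.306, 404.675] pointing down, gripper open.
Joint ranges: [-3, 3], [-0.9, 2.11], [0.09, 2.58], [-1.31, 4.45], [0.11, 2.69], [-2.54, 2.54]. Speed limits (rad/s): [2.39, 2.39, 3.01, 3.14, 3.14, 3.14].

### API

Orientations are given as a rotation vector (axis times angle).
In Python, from workcell import readout, get_image, ctrl gives the robot as it stands.
- The arm moves only by the tool step_arm, never from a script. Its argument "targets" is a list that holds one entry, the list of rows, each a list of 7 numbers: the shift along the world's x, y, z as a fraction of full scale, then the turn, a rotation vector about the world's x, y, z as a fraction of full scale, then the opening, from 0 (shut) to 1 (fully open). In form: [[[dx, dy, dz, wx, wy, wz, claw], ...]]. A call has exactly 5 rows; each row shifts and turns the commanded pose from where the row before left it; what a row does not reach is not made up. Full scale, the value 1, is 0.05 m for a shift and 4 degrees for a turn. A row lasts 1/8 s, in which the tool goes at most 62.5 mm and 10.7 degrees, less where a joint would pass 70% of its speed; a pose out of reach is approached as far as the arm can. A call with a number of a shift or a turn outside -1 to 1 is refused whole. A call with a gripper value outside its range is refused whole. The fingers move at their own pace and stop on an object; the grip force is fixed at half the most. Time passes only in rows, so rows that do not move let the fingers close, or fill a call up. It gives the time, the measured TCP pose, the force, the opening and the grip force at its end, in the units of the state.
- readout.get_obs(): the state, without advancing time (a new reading comes with each control period).
- get_image(name): name is "scene" or "top"; returns a dict with "pixels" (420x560x3 uint8, red, green, blue), "intrinsics" (3x3 intrinsics, pixels), "extrinsics" (4x4, takes a point from world to camera coordinates). Camera axes: x right, y down, z forward; pixel columns grow to the right and rows downward; lengths in mm; the calibration is good to about 2 mm. A picture is of the moment at which its call begins. There is no depth.
- ctrl.close_job(): hands the job in; it is judged then, once.
The state is a dict: "t": time; "qpos": joint angles; "qvel": joint speeds; "joint_torque": joint torques, N m; "ee_pos": TCP position; "orientation": TCP orientation; "ft_force": force on the tool from outside, world axes, zero at the start; "moment": the same for the moment, N m; "width": finger opening in mm; "grasp_force": force on a finger pad.
Only numpy, scipy, OpenCV 4.12 (cv2) and the standard library are available. Lean on these libraries where they do the work, as an engineer would, in place of code of your own. Each camera call takes 0.05 s, during which the arm holds its last target. There are 200 camera calls.

## Working session

There is one attempt and no reset: what is moved stays moved. The work goes in short steps, Python scripts to look and compute and a tool call to move; the robot and the scene stay as the last step left them, time stands still between calls to the robot, and variables do not carry over. Pictures are saved under pics/ and viewed, at most 10 in all, crops included, and the job is handed in when it is done.

Besides the shell and the picture viewer there is one more tool, called after "Emit:" as name(argument=value, ...), one argument or row to a line, values as JSON. step_arm: Moves the arm, as the interface text tells. Shift numbers are shares of 0.05 m and turn numbers shares of 4 degrees, none past 1 either way. Its arguments: {"type":"object","properties":{"targets":{"type":"array"}},"required":["targets"]}

```bash
mkdir -p pics; ls; python3 - <<'E'
from workcell import readout,get_image
import cv2,numpy as np
for n in("scene","top"):
    d=get_image(n);cv2.imwrite(f"pics/{n}0.png",d["pixels"][:,:,::-1]);np.savez(f"{n}0.npz",**d)
    print(n,d["intrinsics"],np.round(d["extrinsics"],4))
print(readout.get_obs())
E
```

```text
pics
scene [[489.09260534   0.         287.04650509]
 [  0.         489.09260534 205.95242372]
 [  0.           0.           1.        ]] [[-7.366000e-01  6.763000e-01 -2.200000e-03  3.749447e+02]
 [ 5.531000e-01  6.006000e-01 -5.774000e-01 -2.431209e+02]
 [-3.892000e-01 -4.265000e-01 -8.165000e-01  1.386280e+03]
 [ 0.000000e+00  0.000000e+00  0.000000e+00  1.000000e+00]]
top [[489.33847018   0.         281.27452246]
 [  0.         489.33847018 200.63683134]
 [  0.           0.           1.        ]] [[-1.0700000e-02 -9.9980000e-01  1.8100000e-02 -5.5920000e+00]
 [-9.9380000e-01  8.7000000e-03 -1.1070000e-01  5.2211350e+02]
 [ 1.1050000e-01 -1.9200000e-02 -9.9370000e-01  1.2043662e+03]
 [ 0.0000000e+00  0.0000000e+00  0.0000000e+00  1.0000000e+00]]
{'t': 0.1, 'qpos': array([ 1.23200168e+00,  4.23743451e-01,  1.63059968e+00,  3.14820439e-05,
        1.08860064e+00, -1.89841268e-02]), 'qvel': array([ 1.60154028e-03, -2.02901943e-03, -3.48715598e-03, -1.70725455e-03,
       -6.69695372e-05,  5.69521840e-04]), 'joint_torque': array([ 5.19615460e-04, -5.45616353e+01, -2.74325609e+01,  6.44970476e-02,
        1.88517506e-02, -4.89409149e-05]), 'ee_pos': array([196.37118533, 593.08535405, 403.99781931]), 'orientation': array([-5.00198980e-01, -3.10124462e+00,  2.08048248e-03]), 'ft_force': array([ 0.26375581,  0.93721508, -0.3754343 ]), 'moment': array([ 0.03948596,  0.00696347, -0.05733148]), 'grasp_force': 0.0, 'width': 88.15759656130923}
```

View pics/scene0.png

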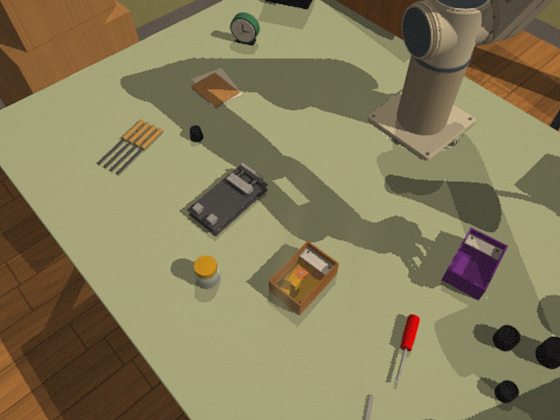

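View pics/top0.png

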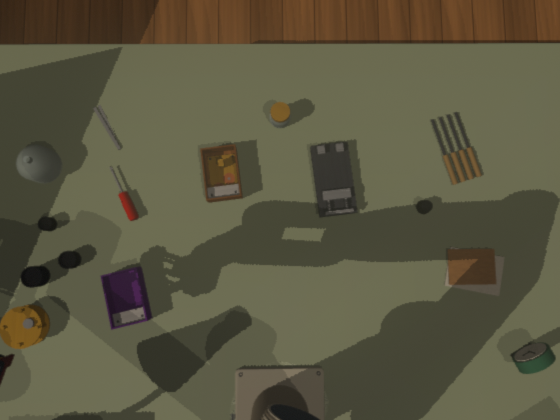

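The scene view shows the bin near (304,277), the holder near (228,199) and the jar at (206,270). In the top view the bin is at (222,172) with its hood nearest the robot, and the holder is at (333,178) with its claws at the far end. I'll enlarge both.

```bash
python3 - <<'E'
import cv2,numpy as np
def crop(n,x,y,w,h,s):
    im=cv2.imread(f"pics/{n}0.png")[y:y+h,x:x+w]
    im=cv2.convertScaleAbs(im,alpha=1.5 if n=="top" else 1.1,beta=10)
    return cv2.resize(im,None,fx=s,fy=s,interpolation=cv2.INTER_CUBIC)
cv2.imwrite("pics/c1.png",np.hstack([crop("top",192,135,60,75,6.6667)[:500,:400],crop("top",302,132,60,95,6.6667)[:500+99,:400][:500]]))
cv2.imwrite("pics/c1.png",np.hstack([crop("top",195,138,66,98,6),crop("top",302,132,66,98,6)]))
cv2.imwrite("pics/c2.png",np.hstack([crop("scene",260,235,80,80,5),crop("scene",187,157,80,80,5)]))
E
```

```text
(no output)
```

View pics/c1.png

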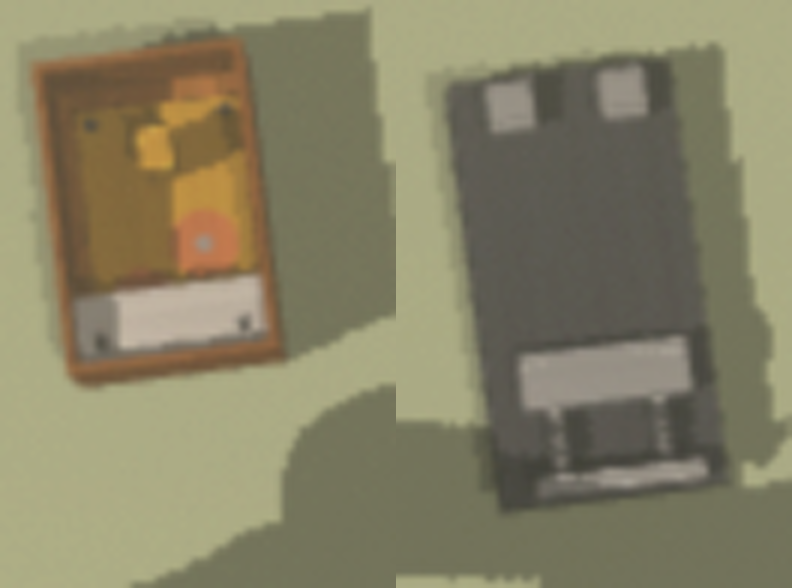

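View pics/c2.png

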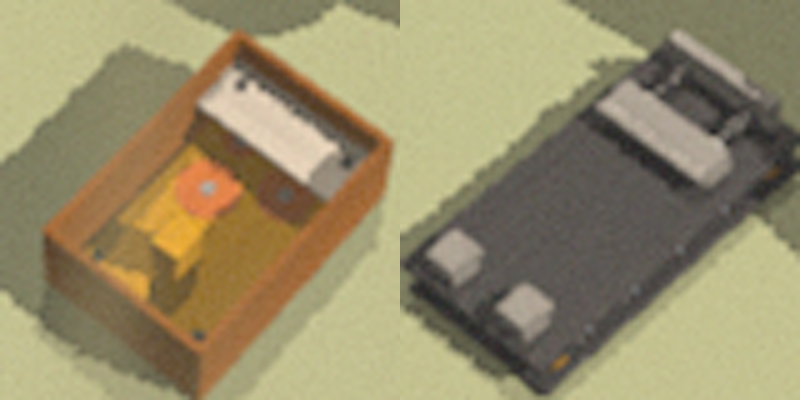

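The top crop gives bin rim corners at about (35,65) and (242,40), and the lug top near (154,147). The claws show at u = 90–139 and 202–252, and the jaw's front edge runs (122,358)–(292,338). The scene crop gives the bin rim at (240,33), (392,142), (45,230) and (200,347). Next I fit poses and overlay them to check.

```bash
cat > cam.py <<'E'
import numpy as np,cv2
from scipy.optimize import least_squares
D={n:np.load(f"{n}0.npz") for n in("scene","top")}
def proj(n,P,D=D):
    d=D[n];P=np.atleast_2d(P)
    c=P@d["extrinsics"][:3,:3].T+d["extrinsics"][:3,3]
    p=c@d["intrinsics"].T
    return p[:,:2]/p[:,2:]
def pose(p,L):  # p=x,y,yaw
    c,s=np.cos(p[2]),np.sin(p[2]);L=np.atleast_2d(L).astype(float)
    return np.c_[p[0]+c*L[:,0]-s*L[:,1],p[1]+s*L[:,0]+c*L[:,1],L[:,2]]
T=lambda u,v,ox,oy,s:(ox+(u+.5)/s-.5,oy+(v+.5)/s-.5)
E
cat > fit.py <<'E'
from cam import *
tb=lambda u,v:T(u,v,195,138,6); th=lambda u,v:T(u,v,302,132,6)
sb=lambda u,v:T(u,v,260,235,5); sh=lambda u,v:T(u-400,v,187,157,5)
B=[("top",(66,44,50),tb(35,65)),("top",(66,-44,50),tb(242,40)),("top",(-66,-44,0),tb(287,357)),("top",(-66,44,0),tb(80,386)),
("scene",(66,44,50),sb(200,347)),("scene",(66,-44,50),sb(45,230)),("scene",(-66,-44,50),sb(240,33)),("scene",(-66,44,50),sb(392,142)),("scene",(66,44,0),sb(200,398))]
def go(obs,f,p0):
    r=least_squares(lambda p:np.concatenate([proj(n,f(p,L))[0]-uv for n,L,uv in obs]),p0,loss="soft_l1",x_scale=[10,10,.1]+[10]*(len(p0)-3))
    print(np.round(r.x,4),np.round([proj(n,f(r.x,L))[0]-uv for n,L,uv in obs],1).tolist());return r.x
bin_=go(B,lambda p,L:pose(p,np.array(L)+[0,0,p[3]]),[600,130,.1,0])
bin_=go(B,pose,[600,130,.1])
H=[("top",(82,48,0),th(51,85)),("top",(82,-48,0),th(276,58)),("top",(-102,48,0),th(104,512)),("top",(-102,-48,0),th(332,485)),
("top",(-40,35,14),th(122,358)),("top",(-40,-35,14),th(292,338)),("scene",(-40,-35,14),sh(597,103)),("scene",(-40,35,14),sh(712,185)),("scene",(82,48,0),sh(543,385))]
hol=go(H,lambda p,L:pose(p,np.array(L)+[0,0,p[3]]),[600,-130,.1,20])
# lug top centre by two views
l=go([("top",(0,0,0),tb(155,147)),("scene",(0,0,0),sb(180,227))],lambda p,L:np.array([[p[0],p[1],p[3]]]),[620,130,0,39])
import json;json.dump(dict(bin=list(bin_),hol=list(hol),lug=list(l)),open("fit.json","w"))
print("lug in bin", pose([0,0,-bin_[2]],[l[0]-bin_[0],l[1]-bin_[1],l[3]]))
def draw(n,im,P,s,ox,oy,col):
    q=np.array([((u-ox+.5)*s-.5,(v-oy+.5)*s-.5) for u,v in proj(n,P)])
    cv2.polylines(im,[np.round(q*16).astype(int)],True,col,1,cv2.LINE_AA,4)
rect=lambda x0,x1,y0,y1,z:[(x0,y0,z),(x1,y0,z),(x1,y1,z),(x0,y1,z)]
pl=[*pose(bin_,[l[0]*0,0,0])[0][:2],bin_[2]]
c=pose([l[0],l[1],bin_[2]],[-30,0,0])[0]; pl=[c[0],c[1],bin_[2]]
out=[]
for n,(ox,oy,w,h) in(("top",(195,138,58,75)),("scene",(262,238,80,75))):
    im=cv2.imread(f"pics/{n}0.png")[oy:oy+h,ox:ox+w];s=5.7
    im=cv2.convertScaleAbs(cv2.resize(im,(int(w*s),int(h*s)),interpolation=cv2.INTER_CUBIC),alpha=1.5 if n=="top" else 1.2)
    draw(n,im,pose(bin_,rect(-66,66,-44,44,50)),s,ox,oy,(255,0,0))
    draw(n,im,pose(pl,rect(-55,55,-35,35,9)),s,ox,oy,(0,255,0))
    draw(n,im,pose(pl,rect(21,39,-7,7,39)),s,ox,oy,(255,255,0))
    out.append(im)
cv2.imwrite("pics/o1.png",np.hstack(out))
out=[]
for n,(ox,oy,w,h) in(("top",(305,135,58,90)),("scene",(184,157,88,90))):
    im=cv2.imread(f"pics/{n}0.png")[oy:oy+h,ox:ox+w];s=5.4
    im=cv2.convertScaleAbs(cv2.resize(im,(int(w*s),int(h*s)),interpolation=cv2.INTER_CUBIC),alpha=1.8 if n=="top" else 1.4)
    z=hol[3]
    for r in(rect(-102,82,-48,48,z),rect(-100,-92,-35,35,z+20),rect(60,74,15,33,z+14),rect(60,74,-33,-15,z+14)): draw(n,im,pose(hol,r),s,ox,oy,(0,255,0))
    draw(n,im,pose(hol,rect(-60,-40,-35,35,z+14)),s,ox,oy,(255,255,0))
    out.append(im)
cv2.imwrite("pics/o2.png",np.hstack(out))
E
python3 fit.py
```

```text
[ 5.917423e+02  1.417780e+02  1.166000e-01 -1.065100e+00] [[-1.0, 0.3], [-0.5, 0.3], [-0.6, 1.6], [-0.1, 1.0], [-0.4, 1.4], [-1.0, -0.3], [-0.7, -1.1], [0.0, -0.4], [-0.8, 0.8]]
[5.918744e+02 1.419096e+02 1.171000e-01] [[-1.2, 0.2], [-0.6, 0.1], [-0.6, 1.5], [-0.1, 0.9], [-0.4, 1.3], [-1.1, -0.5], [-0.7, -1.3], [0.0, -0.6], [-0.8, 0.7]]
[ 5.868852e+02 -1.424370e+02  1.120000e-01  2.284310e+01] [[-0.3, 0.3], [-0.8, 0.5], [0.3, 0.1], [-0.2, 0.1], [-0.3, 0.3], [-1.1, 0.3], [-0.7, 1.2], [-3.4, -0.5], [-1.3, -2.5]]
[6.174507e+02 1.427754e+02 1.465000e-01 4.417240e+01] [[-0.7, 0.6], [-0.8, -0.1]]
lug in bin [[25.50222584 -2.12954284 44.17239635]]
```

View pics/o1.png

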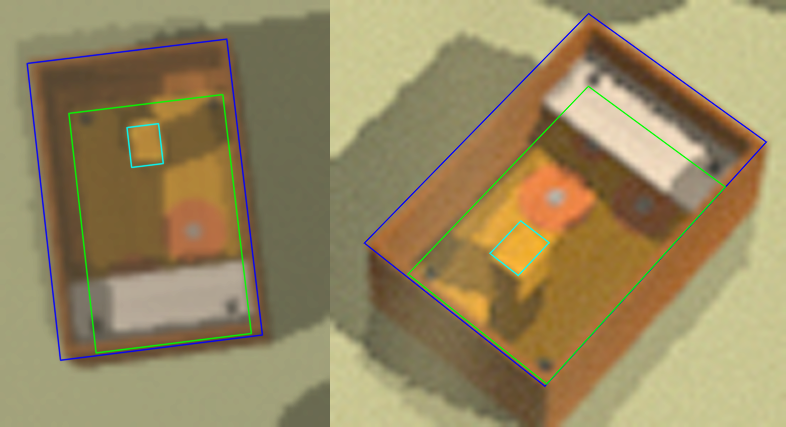

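View pics/o2.png

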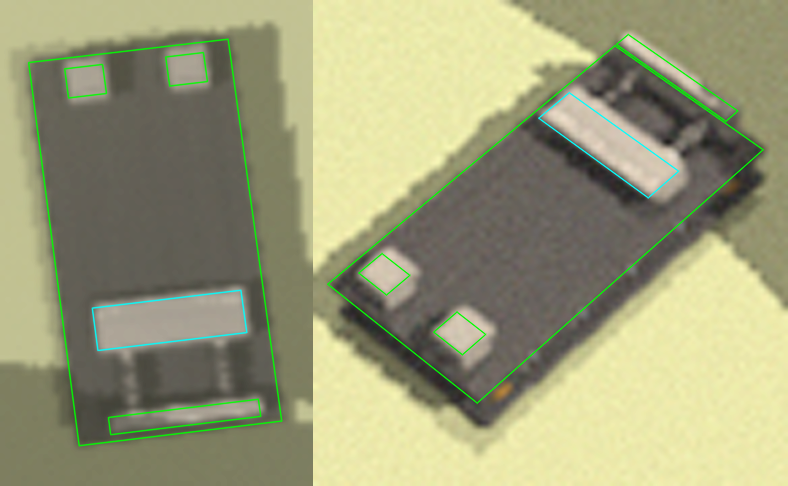

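The bin overlay is about 1 px off in both views, which is the calibration error. The holder fits the top view well, with the bed roughly 20 mm up. Next I bring the gripper over the bin, turned so the fingers close along the plate's length, and use its known pose to check calibration.

Emit:
step_arm(
  targets=[
    [[0.84,-0.9,0,0,0,-1,0.4],[0.84,-0.9,0,0,0,-1,0.4],[0.84,-0.9,0,0,0,-1,0.4],[0.84,-0.9,0,0,0,-1,0.4],[0.84,-0.9,0,0,0,-1,0.4]],
  ],
)

```text
t: 0.72
ee_pos: [407.4, 366.7, 404.5]
orientation: [-1.034, -2.966, 0.0]
ft_force: [0.2, 0.4, -0.1]
width: 41.1
grasp_force: 0.0
```

Emit:
step_arm(
  targets=[
    [[0.84,-0.9,0,0,0,-1,0.4],[0.84,-0.9,0,0,0,-1,0.4],[0.84,-0.9,0,0,0,-1,0.4],[0.84,-0.9,0,0,0,-1,0.4],[0.84,-0.9,0,0,0,-1,0.4]],
  ],
)

```text
t: 1.35
ee_pos: [617.5, 141.6, 404.4]
orientation: [-1.534, -2.741, 0.0]
ft_force: [0.1, 0.9, -0.5]
width: 35.2
grasp_force: 0.0
```

Emit:
step_arm(
  targets=[
    [[0,0,-0.4,0,0,-1,0.4],[0,0,-0.4,0,0,-1,0.4],[0,0,-0.4,0,0,-1,0.4],[0,0,-0.4,0,0,-1,0.4],[0,0,-0.4,0,0,-1,0.4]],
  ],
)

```text
t: 1.98
ee_pos: [616.3, 143.2, 303.6]
orientation: [-1.987, -2.433, 0.001]
ft_force: [0.8, 0.2, 0.2]
width: 35.5
grasp_force: 0.0
```

Emit:
step_arm(
  targets=[
    [[0,0,-0.4,0,0,-1,0.4],[0,0,-0.4,0,0,-0.2,0.4],[0,0,-0.2,0,0,0,0.4],[0,0,0,0,0,0,0.4],[0,0,0,0,0,0,0.4]],
  ],
)

```text
t: 2.6
ee_pos: [616.8, 143.4, 255.3]
orientation: [2.083, 2.351, 0.001]
ft_force: [-0.7, 0.7, 1.0]
width: 34.7
grasp_force: 0.0
```

```bash
python3 - <<'E'
from workcell import readout,get_image
from cam import *
from scipy.spatial.transform import Rotation as Rt
o=readout.get_obs();print(o["ee_pos"],o["orientation"],o["width"])
R=Rt.from_rotvec(o["orientation"]).as_matrix();p=o["ee_pos"];w=o["width"]/2
pts=np.array([p+R@[sx*10,sy,182] for sx in(-1,1) for sy in(-w,w,-w-13.5,w+13.5)])
out=[]
for n,(ox,oy,W,H) in(("top",(170,95,78,95)),("scene",(245,205,85,95))):
    d=get_image(n);im=d["pixels"][:,:,::-1];cv2.imwrite(f"pics/{n}1.png",im)
    s=4.8;c=cv2.resize(np.ascontiguousarray(im[oy:oy+H,ox:ox+W]),None,fx=s,fy=s,interpolation=cv2.INTER_CUBIC);c=cv2.convertScaleAbs(c,alpha=1.5,beta=15)
    for u,v in proj(n,pts): cv2.circle(c,(int((u-ox+.5)*s),int((v-oy+.5)*s)),2,(0,255,0),-1)
    out.append(c)
cv2.imwrite("pics/g1.png",np.hstack(out))
E
```

```text
[616.7820162  143.36559963 255.27545545] [2.08334458e+00 2.35063336e+00 1.27530461e-03] 34.747713496585234
```

View pics/g1.png

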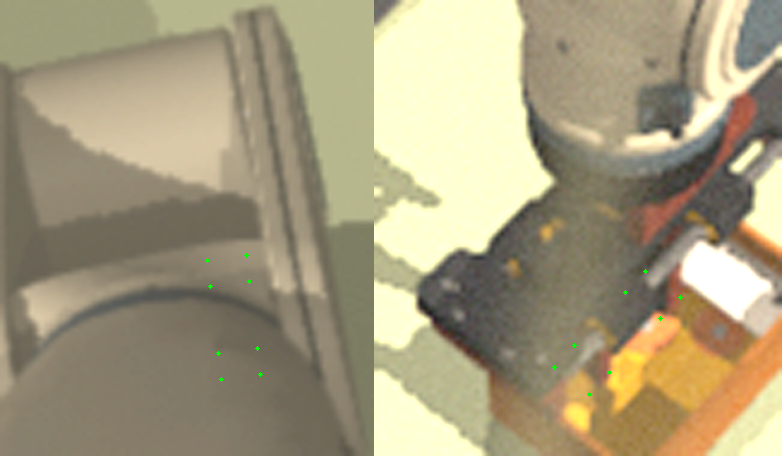

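The arm hides its own fingers in the top view, and in the scene view the tips sit near (560–605, 340–375), too vague for calibration. Instead I'll fit everything jointly, with a small pixel offset per camera. Closing the fingers will then settle the lug's x.

```bash
cat > joint.py <<'E'
from fit import *
sh2=lambda x,y:T(x-313,y,184,157,5.4)
H=H[:6]+[("scene",(-40,-35,14),sh2(543,112)),("scene",(-40,35,14),sh2(654,191)),("scene",(82,48,0),sh2(483,410))]
Lg=[("top",tb(155,147)),("scene",sb(180,227))]
def res(p):
    b,h,l,off=p[:3],p[3:7],p[7:9],dict(top=p[9:11],scene=p[11:13])
    r=[proj(n,pose(b,L))[0]+off[n]-uv for n,L,uv in B]
    r+=[proj(n,pose(h,np.array(L)+[0,0,h[3]]))[0]+off[n]-uv for n,L,uv in H]
    r+=[proj(n,[l[0],l[1],39.])[0]+off[n]-uv for n,uv in Lg]
    return np.concatenate([np.concatenate(r),p[9:13]/1.0*1.5,[(h[3]-20)/8]])
r=least_squares(res,[592,142,.117,587,-142,.112,21,617,142,0,0,0,0],loss="soft_l1",x_scale=[10,10,.1,10,10,.1,10,10,10,1,1,1,1])
print(np.round(r.x,3));k=r.fun[:-5].reshape(-1,2);print(np.round(k,1).tolist())
l=r.x[7:9];print("lug in bin",pose([0,0,-r.x[2]],[l[0]-r.x[0],l[1]-r.x[1],0]))
E
python3 joint.py | tail -3
```

```text
-5.75000e-01  6.19000e-01  1.50000e-02]
[[-0.6, -0.4], [-0.1, -0.5], [-0.2, 0.9], [0.3, 0.3], [0.1, 1.2], [-0.6, -0.6], [-0.2, -1.3], [0.6, -0.6], [-0.4, 0.6], [0.1, 0.0], [-0.4, 0.2], [0.6, -0.1], [0.1, -0.1], [0.0, 0.1], [-0.8, 0.1], [0.1, 0.4], [-0.2, 0.6], [-0.2, -2.0], [0.2, 0.7], [-0.2, 0.6]]
lug in bin [[24.64913979 -2.51627378  0.        ]]
```

```bash
python3 joint.py | sed -n 6,9p; python3 - <<'E'
# plate yaw: dark screw dots near plate corners in top view
from cam import *
E
```

```text
[ 5.91932e+02  1.41626e+02  1.15000e-01  5.85771e+02 -1.42252e+02
  1.11000e-01  2.45780e+01  6.16707e+02  1.41964e+02  3.46000e-01
 -5.75000e-01  6.19000e-01  1.50000e-02]
[[-0.6, -0.4], [-0.1, -0.5], [-0.2, 0.9], [0.3, 0.3], [0.1, 1.2], [-0.6, -0.6], [-0.2, -1.3], [0.6, -0.6], [-0.4, 0.6], [0.1, 0.0], [-0.4, 0.2], [0.6, -0.1], [0.1, -0.1], [0.0, 0.1], [-0.8, 0.1], [0.1, 0.4], [-0.2, 0.6], [-0.2, -2.0], [0.2, 0.7], [-0.2, 0.6]]
```

Emit:
step_arm(
  targets=[
    [[0,-0.03,-0.3,0,0,-0.25,0.4],[0,0,-0.3,0,0,0,0.4],[0,0,-0.3,0,0,0,0.4],[0,0,-0.2,0,0,0,0.4],[0,0,-0.1,0,0,0,0.4]],
  ],
)

```text
t: 3.32
ee_pos: [616.2, 141.8, 193.5]
orientation: [-2.104, -2.332, 0.002]
ft_force: [0.2, -0.6, -0.1]
width: 35.0
grasp_force: 0.0
```

Emit:
step_arm(
  targets=[
    [[0,0,0,0,0,0,0.4],[0,0,0,0,0,0,0.1],[0,0,0,0,0,0,0.1],[0,0,0,0,0,0,0.1],[0,0,0,0,0,0,0.1]],
  ],
)

```text
t: 3.95
ee_pos: [616.8, 141.8, 195.2]
orientation: [2.104, 2.332, 0.002]
ft_force: [1.0, -1.3, 3.0]
width: 17.7
grasp_force: 30.0
```

The opening of 17.7 mm matches the lug, so it is held and its x agrees with the camera. Next I work out the tilted extraction rows.

```bash
python3 - <<'E'
import numpy as np
W=[(0,0,0)]+[(.25*i,.7+.25*i,4*i) for i in range(1,7)]+[(6,6,24),(12,10,24),(20,14,24),(30,16,24),(37,18,24),(47,24,24)]
def tcp(w):
    t=np.radians(w[2]);c,s=np.cos(t),np.sin(t);return np.array([w[0]+85*c-191.2*s,w[1]+85*s+191.2*c])
for a,b in zip(W,W[1:]):
    d=tcp(b)-tcp(a);print(np.round(np.r_[d[0]*.9938,d[0]*.11,d[1]]/50,3))
E
```

```text
[-0.264 -0.029  0.128]
[-0.271 -0.03   0.095]
[-0.277 -0.031  0.076]
[-0.281 -0.031  0.056]
[-0.284 -0.031  0.035]
[-0.285 -0.032  0.015]
[0.089 0.01  0.076]
[0.119 0.013 0.08 ]
[0.159 0.018 0.08 ]
[0.199 0.022 0.04 ]
[0.139 0.015 0.04 ]
[0.199 0.022 0.12 ]
```

Emit:
step_arm(
  targets=[
    [[-0.264,-0.025,0.13,0.1,-0.995,0,0.1],[-0.271,-0.025,0.095,0.1,-0.995,0,0.1],[-0.277,-0.025,0.076,0.1,-0.995,0,0.1],[-0.281,-0.028,0.056,0.1,-0.995,0,0.1],[0,0,0,0,0,0,0.1]],
  ],
)

```text
t: 4.58
ee_pos: [561.5, 136.7, 212.7]
orientation: [1.967, 2.182, 0.307]
ft_force: [3.6, -0.1, -4.9]
width: 17.6
grasp_force: 30.0
```

Emit:
step_arm(
  targets=[
    [[-0.284,-0.031,0.045,0.1,-0.995,0,0.1],[-0.285,-0.032,0.025,0.1,-0.995,0,0.1],[0.09,0.01,0.07,0,0,0,0.1],[0.12,0.013,0.08,0,0,0,0.1],[0,0,0,0,0,0,0.1]],
  ],
)

```text
t: 5.2
ee_pos: [545.2, 134.8, 224.0]
orientation: [1.894, 2.098, 0.445]
ft_force: [-0.4, 0.2, -2.3]
width: 17.9
grasp_force: 30.0
```

Emit:
step_arm(
  targets=[
    [[0.16,0.018,0.08,0,0,0,0.1],[0.2,0.022,0.04,0,0,0,0.1],[0.14,0.015,0.04,0,0,0,0.1],[0.2,0.022,0.12,0,0,0,0.1],[0,0,0,0,0,0,0.1]],
  ],
)

```text
t: 5.82
ee_pos: [580.0, 138.7, 238.3]
orientation: [1.893, 2.097, 0.447]
ft_force: [0.3, 0.6, -2.5]
width: 18.0
grasp_force: 30.0
```

```bash
python3 - <<'E'
from workcell import readout,get_image
from cam import *
from scipy.spatial.transform import Rotation as Rt
o=readout.get_obs();print(o["ee_pos"],o["orientation"],o["width"],o["ft_force"],o["moment"])
R=Rt.from_rotvec(o["orientation"]).as_matrix();p=o["ee_pos"]
print(R)
# plate axes in tool: x=+-tool y, z=-tool z
ex=R[:,1]*np.sign(R[0,1]);ez=-R[:,2];ey=np.cross(ez,ex);print(np.degrees(np.arcsin(ex[2])),ey)
org=p-191.2*ez-30*ex
P=np.array([org+a*ex+b*ey+c*ez for a,b,c in [(-55,-35,5),(55,-35,5),(55,35,5),(-55,35,5)]])
n="scene";im=get_image(n)["pixels"][:,:,::-1];ox,oy,W,H=235,215,110,110;s=5
c=cv2.resize(np.ascontiguousarray(im[oy:oy+H,ox:ox+W]),None,fx=s,fy=s,interpolation=cv2.INTER_CUBIC)
q=(proj(n,P)-[ox,oy]+.5)*s
cv2.polylines(c,[q.astype(int)],True,(0,255,0),1);cv2.imwrite("pics/e1.png",c)
E
```

```text
[579.98250191 138.65334659 238.28485579] [1.89285296 2.09709552 0.4473934 ] 18.00758276106378 [ 0.29204561  0.62030597 -2.4857471 ] [-0.12357846  0.39888027 -0.03082466]
[[-1.01977604e-01  9.07919461e-01  4.06549899e-01]
 [ 9.94786497e-01  9.33304305e-02  4.11005626e-02]
 [-6.27476474e-04  4.08621687e-01 -9.12703634e-01]]
24.118280669141868 [-1.01977604e-01  9.94786497e-01 -6.27476474e-04]
```

View pics/e1.png

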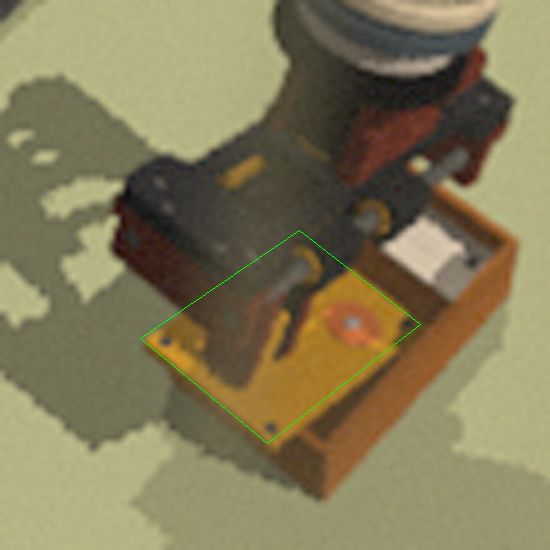

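The view shows the plate out of the bin, with its corners at (268,442), (145,338) and (418,325), matching the predicted outline. The grip hasn't slipped and there is no notable y offset. I carry it to the holder and ease the tilt to 14°.

Emit:
step_arm(
  targets=[
    [[0,0,0.65,0,0,0,0.1],[0,0,0.65,0,0,0,0.1],[0.05,-0.4,0,-0.086,0.837,0.13,0.1],[0.05,-0.8,0,-0.086,0.837,0,0.1],[0.05,-0.8,0,-0.086,0.837,0,0.1]],
  ],
)

```text
t: 6.5
ee_pos: [585.8, 37.8, 302.5]
orientation: [1.979, 2.215, 0.268]
ft_force: [1.1, -0.7, -3.7]
width: 17.7
grasp_force: 30.0
```

Emit:
step_arm(
  targets=[
    [[0.05,-0.8,0,0,0,0,0.1],[0.05,-0.8,0,0,0,0,0.1],[0.03,-0.8,0,0,0,0,0.1],[0,-0.8,0,0,0,0,0.1],[0,-0.4,0,0,0,0,0.1]],
  ],
)

```text
t: 7.12
ee_pos: [592.3, -143.4, 302.3]
orientation: [1.98, 2.211, 0.269]
ft_force: [-0.4, 0.6, -3.0]
width: 18.0
grasp_force: 30.0
```

Emit:
step_arm(
  targets=[
    [[0,0,-0.3,0,0,0,0.1],[0,0,-0.3,0,0,0,0.1],[0,0,-0.2,0,0,0,0.1],[0,0,0,0,0,0,0.1],[0,0,0,0,0,0,0.1]],
  ],
)

```text
t: 7.75
ee_pos: [593.1, -141.0, 262.6]
orientation: [1.978, 2.213, 0.27]
ft_force: [0.5, 0.8, -3.2]
width: 17.3
grasp_force: 30.0
```

```bash
cat > st.py <<'E'
from workcell import readout
import numpy as np
from scipy.spatial.transform import Rotation as Rt
H=np.array([585.8,-142.3,.111])
def st():
    o=readout.get_obs();R=Rt.from_rotvec(o["orientation"]).as_matrix();p=o["ee_pos"]
    ex=R[:,1]*np.sign(R[0,1]);ez=-R[:,2];ey=np.cross(ez,ex)
    org=p-191.2*ez-30*ex
    c,s=np.cos(H[2]),np.sin(H[2])
    h=lambda q:np.round([c*(q[0]-H[0])+s*(q[1]-H[1]),-s*(q[0]-H[0])+c*(q[1]-H[1]),q[2]],2)
    print("t",o["t"],"p",p,"tilt",np.degrees(np.arcsin(ex[2])),"yaw-H",np.degrees(np.arctan2(ex[1],ex[0])-H[2]),"roll",np.degrees(ey[2]))
    print("tail",h(org-55*ex),"head",h(org+55*ex),"F",o["ft_force"],"M",o["moment"],"w",o["width"])
if __name__=="__main__": np.set_printoptions(precision=2,suppress=True);st()
E
python3 st.py
```

```text
t 7.75 p [ 593.08 -141.04  262.57] tilt 13.912231778929938 yaw-H 0.06599133270982604 roll 0.016816608748908064
tail [-29.16   0.46  56.54] head [77.61  0.58 82.99] F [ 0.52  0.79 -3.2 ] M [-0.13  0.14  0.05] w 17.28286609194105
```

Emit:
step_arm(
  targets=[
    [[0.02,-0.01,-0.2,0,0,0,0.1],[0,0,-0.15,0,0,0,0.1],[0,0,-0.1,0,0,0,0.1],[0,0,-0.02,0,0,0,0.1],[0,0,0,0,0,0,0.1]],
  ],
)

```text
t: 8.38
ee_pos: [593.9, -142.1, 239.0]
orientation: [1.979, 2.212, 0.27]
ft_force: [-0.1, 0.0, -2.6]
width: 17.9
grasp_force: 30.0
```

Emit:
step_arm(
  targets=[
    [[0,0,-0.01,0,0,0,0.1],[0,0,-0.01,0,0,0,0.1],[0,0,-0.01,0,0,0,0.1],[0,0,-0.01,0,0,0,0.1],[0,0,0,0,0,0,0.1]],
  ],
)

```text
t: 9.0
ee_pos: [593.8, -142.0, 237.0]
orientation: [1.979, 2.212, 0.27]
ft_force: [-0.8, -1.1, -2.8]
width: 17.9
grasp_force: 30.0
```

```bash
python3 st.py
```

```text
t 9.0 p [ 593.83 -141.99  236.99] tilt 13.89909532081719 yaw-H 0.023537292564578656 roll 0.022005562396433618
tail [-28.57  -0.52  30.97] head [78.21 -0.48 57.39] F [-0.8  -1.14 -2.78] M [-0.14  0.18  0.01] w 17.945203190688805
```

Emit:
step_arm(
  targets=[
    [[0,0,-0.01,0,0,0,0.1],[0,0,-0.01,0,0,0,0.1],[0,0,-0.01,0,0,0,0.1],[0,0,0,0,0,0,0.1],[0,0,0,0,0,0,0.1]],
  ],
)

```text
t: 9.62
ee_pos: [593.9, -142.0, 235.5]
orientation: [1.978, 2.212, 0.27]
ft_force: [-0.2, 0.0, -3.0]
width: 17.7
grasp_force: 30.0
```

```bash
python3 st.py
```

```text
t 9.625 p [ 593.87 -141.98  235.54] tilt 13.905526673664019 yaw-H 0.026600357994111045 roll 0.01934024211072013
tail [-28.5   -0.53  29.51] head [78.27 -0.48 55.95] F [-0.22  0.03 -3.01] M [-0.08  0.27  0.06] w 17.658335814742802
```

Emit:
step_arm(
  targets=[
    [[0,0,-0.01,0,0,0,0.1],[0,0,-0.01,0,0,0,0.1],[0,0,-0.01,0,0,0,0.1],[0,0,0,0,0,0,0.1],[0,0,0,0,0,0,0.1]],
  ],
)

```text
t: 10.25
ee_pos: [593.9, -142.0, 234.0]
orientation: [1.979, 2.212, 0.27]
ft_force: [0.5, -0.5, -2.4]
width: 18.0
grasp_force: 30.0
```

```bash
python3 st.py
```

```text
t 10.25 p [ 593.85 -141.98  234.01] tilt 13.90097664021902 yaw-H 0.026086475987794077 roll 0.02108890866917562
tail [-28.54  -0.51  27.99] head [78.24 -0.47 54.42] F [ 0.46 -0.53 -2.38] M [-0.13  0.27 -0.02] w 17.965655741571414
```

Emit:
step_arm(
  targets=[
    [[0,0,-0.01,0,0,0,0.1],[0,0,-0.01,0,0,0,0.1],[0,0,-0.01,0,0,0,0.1],[0,0,0,0,0,0,0.1],[0,0,0,0,0,0,0.1]],
  ],
)

```text
t: 10.88
ee_pos: [593.8, -142.0, 232.5]
orientation: [1.979, 2.212, 0.27]
ft_force: [-0.5, 0.0, -3.2]
width: 18.2
grasp_force: 30.0
```

```bash
python3 st.py
```

```text
t 10.875 p [ 593.84 -142.02  232.51] tilt 13.903279257706592 yaw-H 0.01955074984566314 roll 0.02138779097394361
tail [-28.54  -0.55  26.49] head [78.24 -0.51 52.92] F [-0.45  0.01 -3.22] M [-0.07  0.28  0.01] w 18.16092742247052
```

Emit:
step_arm(
  targets=[
    [[0,0,-0.01,0,0,0,0.1],[0,0,-0.01,0,0,0,0.1],[0,0,-0.01,0,0,0,0.1],[0,0,0,0,0,0,0.1],[0,0,0,0,0,0,0.1]],
  ],
)

```text
t: 11.5
ee_pos: [594.1, -142.0, 231.5]
orientation: [1.978, 2.212, 0.271]
ft_force: [-0.8, 1.3, 5.5]
width: 17.9
grasp_force: 30.1
```

```bash
python3 st.py
```

```text
t 11.5 p [ 594.07 -142.01  231.47] tilt 13.946059231979511 yaw-H 0.029543448693091758 roll 0.006224789482054636
tail [-28.16  -0.62  25.42] head [78.6  -0.57 51.93] F [-0.81  1.25  5.5 ] M [-0.01  0.66  0.05] w 17.92353691391612
```

Bed felt at z ≈ 25.5 mm, against 24.6 from the cameras. I back off 1.5 mm and slide the plain end toward the jaw.

Emit:
step_arm(
  targets=[
    [[0,0,0.03,0,0,0,0.1],[-0.09,-0.01,0,0,0,0,0.1],[-0.09,-0.01,0,0,0,0,0.1],[-0.06,-0.006,0,0,0,0,0.1],[0,0,0,0,0,0,0.1]],
  ],
)

```text
t: 12.12
ee_pos: [581.4, -143.3, 232.3]
orientation: [1.979, 2.213, 0.27]
ft_force: [-0.4, -0.6, -2.7]
width: 17.8
grasp_force: 30.0
```

```bash
python3 st.py
```

```text
t 12.125 p [ 581.45 -143.32  232.3 ] tilt 13.865685463758044 yaw-H 0.011414441074356508 roll 0.03453886112145262
tail [-41.14  -0.42  26.3 ] head [65.65 -0.4  52.66] F [-0.43 -0.58 -2.73] M [-0.06  0.18  0.01] w 17.831391989841276
```

Emit:
step_arm(
  targets=[
    [[-0.03,-0.003,0,0,0,0,0.1],[-0.03,-0.003,0,0,0,0,0.1],[-0.03,-0.004,0,0,0,0,0.1],[0,0,0,0,0,0,0.1],[0,0,0,0,0,0,0.1]],
  ],
)

```text
t: 12.75
ee_pos: [578.3, -143.8, 232.9]
orientation: [1.977, 2.21, 0.272]
ft_force: [5.7, 1.3, -5.0]
width: 17.8
grasp_force: 30.0
```

```bash
python3 st.py
```

```text
t 12.75 p [ 578.29 -143.76  232.94] tilt 14.058700301248088 yaw-H 0.013908866854721884 roll -0.026043254362190647
tail [-43.63  -0.72  26.82] head [63.07 -0.7  53.54] F [ 5.69  1.33 -5.02] M [ 0.22 -0.9  -0.04] w 17.845976915337662
```

Emit:
step_arm(
  targets=[
    [[-0.06,-0.007,-0.01,0,0,0,0.1],[-0.06,-0.006,0,0,0,0,0.1],[-0.06,-0.007,0,0,0,0,0.1],[-0.04,-0.005,0,0,0,0,0.1],[0,0,0,0,0,0,0.1]],
  ],
)

```text
t: 13.38
ee_pos: [568.2, -145.0, 233.1]
orientation: [1.976, 2.208, 0.274]
ft_force: [8.3, 3.9, -4.5]
width: 17.8
grasp_force: 30.0
```

```bash
python3 st.py
```

```text
t 13.375 p [ 568.24 -144.99  233.12] tilt 14.222937794797456 yaw-H 0.0011670051423821669 roll -0.07497479940088843
tail [-53.17  -0.99  26.9 ] head [53.46 -0.99 53.92] F [ 8.26  3.93 -4.49] M [ 0.73 -1.65  0.02] w 17.77843243897813
```

Emit:
step_arm(
  targets=[
    [[-0.04,-0.003,0,0,0,0,0.1],[-0.04,-0.003,0,0,0,0,0.1],[-0.03,-0.002,0,0,0,0,0.1],[0,0,0,0,0,0,0.1],[0,0,0,0,0,0,0.1]],
  ],
)

```text
t: 14.0
ee_pos: [563.4, -145.5, 233.4]
orientation: [1.975, 2.207, 0.275]
ft_force: [10.3, 3.9, -5.5]
width: 17.7
grasp_force: 30.0
```

```bash
python3 st.py
```

```text
t 14.0 p [ 563.37 -145.51  233.38] tilt 14.31023860230356 yaw-H 0.008855737546938244 roll -0.11742190131278638
tail [-57.76  -1.12  27.11] head [48.83 -1.1  54.3 ] F [10.35  3.92 -5.46] M [ 0.7  -1.96  0.07] w 17.65832340972844
```

Emit:
step_arm(
  targets=[
    [[0.229,0.03,-0.053,-0.092,0.82,0,0.1],[0.226,0.03,-0.065,-0.092,0.82,0,0.1],[0.222,0.03,-0.078,-0.092,0.82,0,0.1],[0,0,0,0,0,0,0.1],[0,0,0,0,0,0,0.1]],
  ],
)

```text
t: 14.62
ee_pos: [597.9, -141.1, 223.9]
orientation: [2.057, 2.3, 0.089]
ft_force: [11.4, 2.6, -2.7]
width: 17.7
grasp_force: 30.0
```

```bash
python3 st.py
```

```text
t 14.625 p [ 597.92 -141.11  223.92] tilt 4.54195156945889 yaw-H 0.03530953138171828 roll -0.1480553276789187
tail [-57.41  -0.7   26.59] head [52.24 -0.63 35.31] F [11.39  2.63 -2.72] M [ 0.3  -1.99  0.09] w 17.686873277340393
```

```bash
cat > look.py <<'E'
import sys
from workcell import readout,get_image
from cam import *
from scipy.spatial.transform import Rotation as Rt
o=readout.get_obs();R=Rt.from_rotvec(o["orientation"]).as_matrix();p=o["ee_pos"]
ex=R[:,1]*np.sign(R[0,1]);ez=-R[:,2];ey=np.cross(ez,ex);org=p-191.2*ez-30*ex
P=np.array([org+a*ex+b*ey+c*ez for a,b,c in [(-55,-35,5),(55,-35,5),(55,35,5),(-55,35,5)]])
n="scene";im=get_image(n)["pixels"][:,:,::-1];ox,oy,W,H=180,150,100,95;s=6
c=cv2.resize(np.ascontiguousarray(im[oy:oy+H,ox:ox+W]),None,fx=s,fy=s,interpolation=cv2.INTER_CUBIC)
if len(sys.argv)>2: cv2.polylines(c,[((proj(n,P)-[ox,oy]+.5)*s).astype(int)],True,(0,255,0),1)
cv2.imwrite(sys.argv[1],c)
E
python3 look.py pics/h1.png 1
```

```text
(no output)
```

View pics/h1.png

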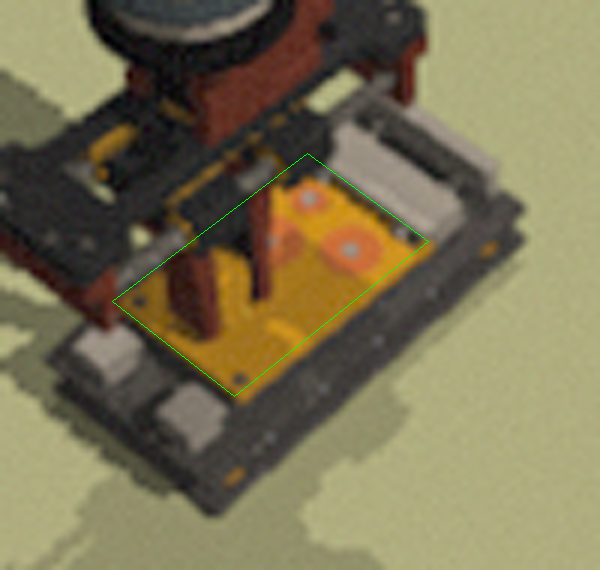

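The picture shows the plate with its plain end at the pushed-back jaw near (433,245). The lug end sits just short of the claws at (110,350) and (190,410), lying as predicted. I lower the lug end behind the claws.

Emit:
step_arm(
  targets=[
    [[0.131,0.016,-0.057,-0.055,0.497,0,0.1],[0.066,0.008,-0.032,-0.028,0.248,0,0.1],[0.066,0.008,-0.032,-0.028,0.248,0,0.1],[0,0,0,0,0,0,0.1],[0,0,0,0,0,0,0.1]],
  ],
)

```text
t: 15.3
ee_pos: [611.2, -139.6, 218.4]
orientation: [2.088, 2.335, 0.009]
ft_force: [10.2, 0.3, 1.2]
width: 17.9
grasp_force: 30.0
```

```bash
python3 st.py
```

```text
t 15.3 p [ 611.16 -139.59  218.37] tilt 0.5900884799103732 yaw-H 0.02778214338617577 roll -0.15175236796092928
tail [-57.52  -0.66  26.3 ] head [52.47 -0.61 27.44] F [10.22  0.26  1.18] M [ 0.28 -1.66  0.05] w 17.90575355198132
```

Emit:
step_arm(
  targets=[
    [[0.017,0.002,-0.008,-0.007,0.07,0,0.1],[0.017,0.002,-0.008,-0.007,0.07,0,0.1],[0,0,0,0,0,0,0.1],[0,0,0,0,0,0,0.1],[0,0,0,0,0,0,0.1]],
  ],
)

```text
t: 15.92
ee_pos: [612.8, -139.4, 217.6]
orientation: [2.093, 2.34, -0.002]
ft_force: [10.0, 1.6, -0.0]
width: 18.0
grasp_force: 30.0
```

```bash
python3 st.py
```

```text
t 15.925 p [ 612.8  -139.43  217.6 ] tilt 0.034483038347809504 yaw-H 0.023313516665676003 roll -0.14595758225734784
tail [-57.73  -0.66  26.35] head [52.27 -0.62 26.41] F [10.03  1.65 -0.02] M [ 0.34 -1.72  0.02] w 17.985199479041828
```

Emit:
step_arm(
  targets=[
    [[0,0,-0.006,0,0,0,0.1],[0,0,-0.006,0,0,0,0.1],[0,0,-0.006,0,0,0,0.1],[0,0,0,0,0,0,0.1],[0,0,0,0,0,0,0.1]],
  ],
)

```text
t: 16.55
ee_pos: [612.9, -139.4, 217.4]
orientation: [2.093, 2.34, -0.002]
ft_force: [8.5, 2.1, 5.5]
width: 17.6
grasp_force: 30.0
```

```bash
python3 st.py
```

```text
t 16.55 p [ 612.9  -139.44  217.37] tilt 0.03898073805645031 yaw-H 0.026836799428622368 roll -0.15037020481469834
tail [-57.62  -0.7   26.12] head [52.38 -0.65 26.19] F [8.51 2.12 5.5 ] M [ 0.32 -1.29 -0.04] w 17.578088973175564
```

Emit:
step_arm(
  targets=[
    [[0.017,0.002,-0.006,-0.007,0.07,0,0.1],[0.017,0.002,-0.006,-0.007,0.07,0,0.1],[0,0,0,0,0,0,0.1],[0,0,0,0,0,0,0.1],[0,0,0,0,0,0,0.1]],
  ],
)

```text
t: 17.18
ee_pos: [614.5, -139.3, 217.3]
orientation: [-2.092, -2.339, 0.013]
ft_force: [5.1, 1.1, 11.0]
width: 17.8
grasp_force: 30.1
```

```bash
python3 st.py
```

```text
t 17.175 p [ 614.49 -139.26  217.29] tilt -0.5045182298411746 yaw-H 0.014199935208510013 roll -0.14447246599326408
tail [-57.83  -0.66  26.85] head [52.16 -0.63 25.88] F [ 5.14  1.09 10.95] M [ 0.38 -1.49  0.07] w 17.812319550196417
```

Emit:
step_arm(
  targets=[
    [[0,0,0.012,0,0,0,0.1],[0.04,0.0045,0,0,0,0,0.1],[0.04,0.0045,0,0,0,0,0.1],[0.03,0.003,0,0,0,0,0.1],[0,0,0,0,0,0,0.1]],
  ],
)

```text
t: 17.8
ee_pos: [617.4, -139.1, 217.2]
orientation: [-2.087, -2.334, 0.021]
ft_force: [-5.8, -2.0, 16.3]
width: 18.2
grasp_force: 30.1
```

```bash
python3 st.py
```

```text
t 17.8 p [ 617.38 -139.05  217.2 ] tilt -0.9743759242064317 yaw-H 0.03568529930960134 roll -0.06644769839375782
tail [-56.49  -0.55  27.48] head [53.49 -0.48 25.61] F [-5.82 -2.03 16.28] M [-0.31  0.41  0.08] w 18.183977014457223
```

Emit:
step_arm(
  targets=[
    [[-0.015,-0.002,0.012,0.01,-0.09,0,0.1],[-0.015,-0.002,0.012,0.01,-0.09,0,0.1],[0,0,0,0,0,0,0.1],[0,0,0,0,0,0,0.1],[0,0,0,0,0,0,0.1]],
  ],
)

```text
t: 18.42
ee_pos: [617.9, -138.9, 217.7]
orientation: [2.092, 2.34, -0.001]
ft_force: [8.2, 1.1, 3.1]
width: 17.9
grasp_force: 30.0
```

```bash
python3 st.py
```

```text
t 18.425 p [ 617.89 -138.88  217.69] tilt 0.07926339606953724 yaw-H 0.03409064396926878 roll -0.11934867448919126
tail [-52.47  -0.61  26.37] head [57.53 -0.54 26.53] F [8.21 1.09 3.12] M [ 0.04 -1.2   0.07] w 17.90898153300872
```

Emit:
step_arm(
  targets=[
    [[0.02,0.002,0.004,0,0,0,0.1],[0.02,0.002,0,0,0,0,0.1],[0,0,0,0,0,0,0.1],[0,0,0,0,0,0,0.1],[0,0,0,0,0,0,0.1]],
  ],
)

```text
t: 19.05
ee_pos: [619.7, -138.7, 217.7]
orientation: [2.093, 2.341, -0.001]
ft_force: [7.7, -0.1, 0.8]
width: 17.9
grasp_force: 30.0
```

```bash
python3 st.py
```

```text
t 19.05 p [ 619.68 -138.66  217.68] tilt 0.040392036322284476 yaw-H 0.040377500012816106 roll -0.11137417169121869
tail [-50.79  -0.57  26.42] head [59.21 -0.49 26.5 ] F [ 7.75 -0.13  0.82] M [-0.01 -1.09  0.09] w 17.88740338687025
```

Emit:
step_arm(
  targets=[
    [[0.02,0.002,0,0,0,0,0.1],[0.02,0.002,0,0,0,0,0.1],[0,0,0,0,0,0,0.1],[0,0,0,0,0,0,0.1],[0,0,0,0,0,0,0.1]],
  ],
)

```text
t: 19.68
ee_pos: [621.5, -138.5, 217.6]
orientation: [2.093, 2.341, -0.002]
ft_force: [6.3, 0.1, 2.2]
width: 18.3
grasp_force: 30.0
```

```bash
python3 st.py
```

```text
t 19.675 p [ 621.48 -138.5   217.62] tilt 0.004891295862363469 yaw-H 0.04326888945815679 roll -0.10521466625312124
tail [-49.1   -0.59  26.41] head [60.9  -0.51 26.42] F [6.31 0.13 2.2 ] M [-0.06 -0.93  0.05] w 18.31107387203656
```

Emit:
step_arm(
  targets=[
    [[0.02,0.002,0,0,0,0,0.1],[0.02,0.002,0,0,0,0,0.1],[0,0,0,0,0,0,0.1],[0,0,0,0,0,0,0.1],[0,0,0,0,0,0,0.1]],
  ],
)

```text
t: 20.3
ee_pos: [622.9, -138.3, 217.3]
orientation: [-2.094, -2.342, 0.004]
ft_force: [5.7, -0.6, 3.5]
width: 17.9
grasp_force: 30.0
```

```bash
python3 st.py
```

```text
t 20.3 p [ 622.87 -138.33  217.3 ] tilt -0.10000998593750672 yaw-H 0.04051717419799613 roll -0.08058477317945231
tail [-48.05  -0.49  26.25] head [61.95 -0.41 26.05] F [ 5.72 -0.57  3.53] M [-0.23 -0.76  0.12] w 17.93220814862381
```

Emit:
step_arm(
  targets=[
    [[0.02,0.002,0.006,0,0,0,0.1],[0.02,0.002,0,0,0,0,0.1],[0,0,0,0,0,0,0.1],[0,0,0,0,0,0,0.1],[0,0,0,0,0,0,0.1]],
  ],
)

```text
t: 20.92
ee_pos: [623.6, -138.4, 217.2]
orientation: [-2.092, -2.339, 0.007]
ft_force: [0.6, -4.1, 8.5]
width: 17.5
grasp_force: 30.0
```

```bash
python3 st.py
```

```text
t 20.925 p [ 623.58 -138.35  217.23] tilt -0.3213031921645084 yaw-H 0.03308238769967531 roll -0.03714155089925874
tail [-48.08  -0.43  26.51] head [61.91 -0.37 25.89] F [ 0.61 -4.11  8.52] M [-0.63 -0.2   0.06] w 17.528014639476595
```

The lug end has stopped against the claws: it stays at 61.9 while the commanded x goes on, and the spring load has gone off the wrist. I release and rise.

Emit:
step_arm(
  targets=[
    [[0,0,0.01,0,0,0,0.36],[0,0,0.01,0,0,0,0.36],[0,0,0,0,0,0,0.36],[0,0,0,0,0,0,0.36],[0,0,0,0,0,0,0.36]],
  ],
)

```text
t: 21.55
ee_pos: [623.2, -137.7, 217.0]
orientation: [-2.091, -2.338, 0.008]
ft_force: [-0.3, 0.7, -0.8]
width: 31.7
grasp_force: 0.0
```

```bash
python3 st.py
```

```text
t 21.55 p [ 623.19 -137.68  217.03] tilt -0.4156097319324546 yaw-H 0.02816351150442986 roll 0.04030715504496641
tail [-48.71   0.54  26.45] head [61.28  0.6  25.66] F [-0.34  0.67 -0.78] M [-0.1   0.02 -0.02] w 31.650171237551874
```

Free of contact. I rise clear, swing back and look at the result.

Emit:
step_arm(
  targets=[
    [[0,0,0.2,0,0,0,0.36],[0,0,0.4,0,0,0,0.36],[0,0,0.7,0,0,0,0.36],[0,0,0.9,0,0,0,0.36],[0,0,0.9,0,0,0,0.36]],
  ],
)

```text
t: 22.18
ee_pos: [623.1, -137.7, 375.2]
orientation: [-2.092, -2.339, 0.006]
ft_force: [0.9, 0.9, -0.1]
width: 31.2
grasp_force: 0.0
```

Emit:
step_arm(
  targets=[
    [[-0.7,0.7,0,0,0,0,0.36],[-0.7,0.7,0,0,0,0,0.36],[-0.7,0.7,0,0,0,0,0.36],[-0.7,0.7,0,0,0,0,0.36],[0,0,0,0,0,0,0.36]],
  ],
)

```text
t: 22.8
ee_pos: [481.0, 3.8, 373.5]
orientation: [-2.088, -2.341, 0.007]
ft_force: [0.7, -1.2, 0.6]
width: 31.6
grasp_force: 0.0
```

```bash
python3 look.py pics/f1.png; python3 - <<'E'
from workcell import get_image
import cv2,numpy as np
a=cv2.imread("pics/f1.png")[:,60:500]
t=get_image("top")["pixels"][:,:,::-1][135:225,300:365]
t=cv2.convertScaleAbs(cv2.resize(np.ascontiguousarray(t),(int(65*5.5),570),interpolation=cv2.INTER_CUBIC),alpha=1.6)
cv2.imwrite("pics/f2.png",np.hstack([a,t]))
E
```

```text
(no output)
```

View pics/f2.png

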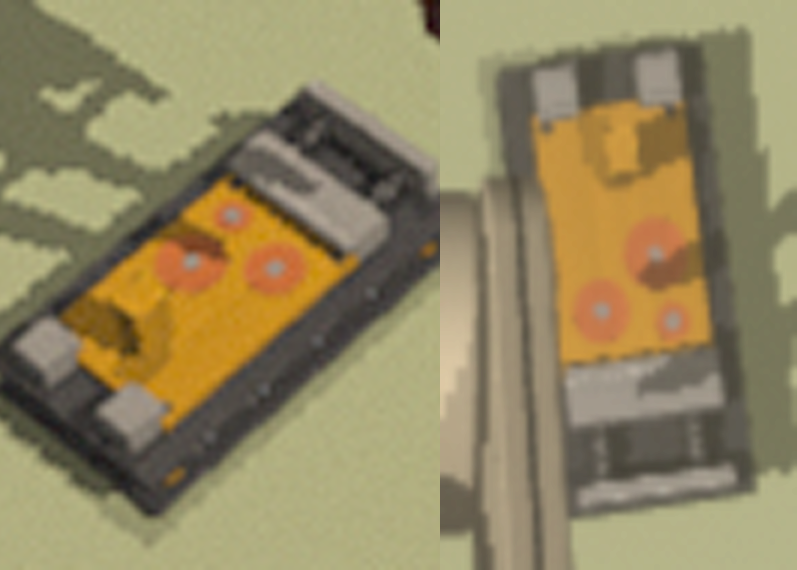

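The plate lies flat. Its lug end is under both claws (left view, about (70,350) and (150,420)) and its plain end is under the jaw lip, all centred and straight. I'm handing in.

```bash
python3 -c "
from workcell import ctrl;print(ctrl.close_job())"
```

```text
the job is handed in; nothing more can be done
None
```

The brass plate was drawn out of the bin and clipped into the holder, lying flat and clamped against the claws with its lug up. I handed the job in at about 23 s of the 51 s allowed, and no verdict was returned.

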